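Clip the lid on the soil mill and start it

ROBOT

A 6-joint arm with a two-finger parallel gripper is mounted at the origin on the work surface. World frame = base frame: x ahead of the robot, y to its left, z up, the work surface at z = 0. Lengths are in m, angles in rad, forces in N, time in s.
With the tool pointing down it reaches from about 0.375 to 0.925 m from the base axis. Payload 5.7 kg.
Tool frame: the origin (TCP) lies midway between the tips of the shut fingers; the grasp point (between the pads) lies 19 mm behind it; z points along the fingers, y is the line along which they close (so a half turn about z gives the same grasp; the last joint's range is limited). The gripper opens to 88 mm and grips with 3 to 60 N. Pads are 20 mm wide; open, the fingers measure 115 mm over their backs; the gripper's body (75 mm by 178 mm) begins 61 mm behind the grasp point.
Start: joints at [1.061, 0.359, 1.51, -0, 1.272, -0.115], TCP at [0.231, 0.554, 0.223] pointing down, gripper open.
Joint ranges: [-2.97, 2.97], [-1.01, 2.36], [0.21, 2.38], [-0.96, 4.11], [0.2, 2.71], [-2.98, 2.98]. Speed limits (rad/s): [2.39, 2.39, 3.14, 3.14, 3.14, 3.14].

INTERFACE

Orientations are given as a unit quaternion [w, x, y, z].
In Python, from bench import get_obs, grab_frame, get_calibration, job_done gives the robot as it stands.
- The arm moves only by the shell command python3 -m inch 'ROWS' [OPENING] [FORCE]. ROWS is a JSON object of lists of equal length, an entry for each row: "translation": the shift along the tool's x, y, z in cm, a list of three; "turn": the turn, a rotation vector about the tool's x, y, z in rad, a list of three. A call has 1 to 5 rows; each row shifts and turns the commanded pose from where the row before left it, along the tool's axes as they then stand; what a row does not reach is not made up. A row lasts 1/8 s, in which the tool goes at most 62.5 mm and 10.7 degrees, less where a joint would pass 70% of its speed; a pose out of reach is approached as far as the arm can. A call with a gripper value outside its range is refused whole. OPENING is the opening, from -1 (shut) to 1 (fully open), so that 0 is half open, set as the call begins (- or left out, the last holds). The fingers move at their own pace and stop on an object; FORCE is the grip in N (left out, the last holds). Time passes only in rows, so rows that do not move let the fingers close. It gives the time, the measured TCP pose, the force, the opening and the grip force at its end, in the units of the state.
- get_obs(): the state, without advancing time (a new reading comes with each control period).
- grab_frame(name): name is "scene" or "side" or "wrist"; returns (picture, depth): 420x560x3 uint8, blue, green, red; 420x560 float32, m along the optical axis (not along the pixel's ray), 0 where there is no reading.
- get_calibration(name): a dict with "fx", "fy", "cx", "cy" (pixels), "extrinsics" (4x4, takes a point from world to camera coordinates); the wrist camera has in their place "tool_from_camera" (4x4, takes a point from camera to tool coordinates, whose origin is the TCP and whose axes are the flange's). Camera axes: x right, y down, z forward; pixel columns grow to the right and rows downward; lengths in m; the calibration is good to about 2 mm. The wrist camera is an equidistant fisheye: a pixel r from the principal point sees the ray r / f radians off the axis. A picture is of the moment at which its call begins: read the wrist's pose just before it. get_calibration takes no time and is no camera call.
- job_done(): hands the job in; it is judged then, once.
The state is a dict: "clock": time; "q": joint angles; "qvel": joint speeds; "tau": joint torques, N m; "eef_pos": TCP position; "tool_rot": TCP orientation; "wrist_force": force on the tool from outside, world axes, zero at the start; "wrist_torque": the same for the moment, N m; "finger_gap": opening from 0.0 (shut) to 1.0 (fully open); "grip_force": force on a finger pad.
Only numpy, scipy, OpenCV 4.12 (cv2) and the standard library are available. Lean on these libraries where they do the work, as an engineer would, in place of code of your own. Each camera call takes 0.05 s, during which the arm holds its last target. There are 200 camera calls.

TASK

Take the lid with the two clip arms from its stand, set it on the bowl of the bench mill with the arms over the bowl's two lugs, and press it straight down, gently (never with more than about 20 N), until it is fully home and both arms have snapped under the lugs. Then press the mill's start button fully down and let it come back up. Leave the other things on the bench where they are.

Things in the scene. Friction and masses are not known exactly. Their poses are not given: they have to be found in the camera images.
- lid_grip (a point): Centre of the handle of the mill's lid (loose, 0.2 to 0.4 kg, on a grey stand 52 mm across). The handle is an upright flat bar 60 mm long along the lid's y, 16 mm wide along its x, 44 mm tall: flat top 22 mm above this point, lid plate's top 22 mm below, with nothing beside it there for the fingers to meet. z is up.
- lid_seat (a point): Centre of the underside of the lid's plate (92 mm across, 8 mm thick), 30 mm below lid_grip, same axes. From it a round spigot 73 mm across reaches 26 mm further down, its lowest 3 mm tapering to 68 mm. When the lid is home this underside rests on the bowl's rim.
- lid: The whole lid, origin at lid_seat. At its +y and -y a rigid steel clip arm 24 mm wide hangs on a sprung hinge at the plate's edge, out to 58 mm from the axis and down to 33 mm below the plate's underside; its hook points inward, with a sloping lead-in. The lid fits either way round (half a turn apart).
- mill: The bench mill: fixed white housing 230 x 190 x 50 mm, feet adjustable; origin on the bowl's axis, z up, y through the bowl's two lugs (the lid's y must lie along it). The bowl sits on a collar screwed up or down differently each time: its rim is 88 to 106 mm above this origin. That height is not measured and must be felt (or seen).
- clip_a (a joint): Angle (rad) of the clip arm at the lid's +y: 0 hanging straight, positive outward, 0.1 to 0.25 as the hook passes the lug, 0 again once snapped. Hooks meet the lugs with the plate 21 mm above home, the spigot being then 5 mm in the bore; pushing past takes a force growing to about 10 to 16 N; they snap in 1 to 2 mm above home and the plate stops on the rim.
- clip_b (a joint): The same for the clip arm at the lid's -y. Either may snap first; the lid must end level, with both snapped.
- bowl (a joint): The bowl is a steel ring, bore 76 mm (1.5 mm play round the spigot), 88 mm outside, its lugs 36 mm wide, 3 mm thick, out to 52 mm from the axis at +y and -y. Value: how far (m) the bowl has sunk on its stiff spring mount: 0 when free, about 1 mm per 12 N; overloaded beyond 0.0023 m, about 24 N pushed down on the lid.
- start_top (a point): Centre of the top of the start button, a white round spring button 24 mm across in a grey housing on the mill's top, 99 mm from the bowl's axis on the mill's -x side, on a raised console.
- start (a joint): Start button's travel (m): 0 up, 0.006 fully down (needs about 6.5 N); springs back.
- brush: a wooden-handled brush 150 mm long lying on the bench; origin at the centre of its underside; a bystander
- vial: small amber glass vial with white cap, 30 mm across, 55 mm tall; origin at the centre of its underside; a bystander
- flask: orange plastic bottle, 54 mm across, 100 mm tall; origin at the centre of its underside; a bystander
- jar: amber glass jar, 58 mm across, 80 mm tall; origin at the centre of its underside; a bystander
- beaker: open glass beaker, 70 mm across, 85 mm tall; origin at the centre of its underside; a bystander
- tin: flat closed aluminium tin, 64 mm across, 30 mm tall; origin at the centre of its underside; a bystander
- plainlid: plain round aluminium lid without clip arms, 80 mm across, 30 mm tall with its round knob: not the mill's lid; origin at the centre of its underside; a bystander
Mind the look-alikes: they are no part of the job. What is shaped like the lid but yellow is not meant.

How it is judged:
On the way, in this order (a step that is already met when the one before it is completed fails the run):
1. the lid is home on the bowl with both clip arms snapped under the lugs (z of lid_seat in the frame of mill between 0.085 and 0.1064 m and horizontal distance between lid_seat and mill below 0.004 m and angle between the y axis of lid_seat and the y axis of mill, either way round below 0.15 rad and angle between lid_seat's own z axis and vertical below 0.04 rad and value of joint each of clip_a, clip_b below 0.03 rad), for 0.2 s.
2. then the start button is pressed fully down (value of joint start above 0.0045 m), for 0.02 s.
At the end, for the whole second after the job is handed in: The lid lies still on the bowl, underside 85 to 106 mm above the mill's origin (unclipped it would stand 19 to 21 mm above home), within 4 mm of the axis, level within 0.04 rad, along the mill's y within 0.15 rad, both clip arms within 0.03 rad of straight; the start button is up (under 1.5 mm) (all of step 1 and value of joint start below 0.0015 m and linear speed of lid below 0.02 m/s); the robot touches nothing.
It fails at once if the bowl is pushed down more than 2.3 mm on its sprung mount (about 24 N on the lid) (value of joint bowl above 0.0023 m).
It fails at once if the start button is pressed before the lid is clipped on (value of joint start above 0.003 m and not (z of lid_seat in the frame of mill between 0.085 and 0.1064 m and horizontal distance between lid_seat and mill below 0.004 m and angle between the y axis of lid_seat and the y axis of mill, either way round below 0.15 rad and angle between lid_seat's own z axis and vertical below 0.04 rad and value of joint each of clip_a, clip_b below 0.03 rad)).
It fails at once if another thing on the bench is moved by more than 20 mm (distance of any of brush, vial, flask, jar, beaker, tin, plainlid from where it was at the start of the episode above 0.02 m).
It also fails if it takes over 54 s, if anything falls off the work surface, if the arm or the gripper's body presses on something with over 40 N, if the wrist force passes 120 N, or if a joint passes its speed limit or range.

## Working session

There is one attempt and no reset: what is moved stays moved. The work goes in short steps, Python scripts to look and compute and a shell command to move; the robot and the scene stay as the last step left them, time stands still between calls to the robot, and variables do not carry over. Pictures are saved under pics/ and viewed, at most 10 in all, crops included, and the job is handed in when it is done.

```bash
mkdir -p pics; ls
python3 - <<'E'
from bench import *
import cv2,numpy as np
o=get_obs();print(o)
for n in("scene","side"):
    p,d=grab_frame(n);cv2.imwrite(f"pics/{n}0.png",p);np.savez(f"pics/{n}0.npz",p=p,d=d);c=get_calibration(n);print(n,c, (d>0).mean())
print(get_calibration("wrist"))
E
```

```text
pics
{'clock': 0.0, 'q': array([ 1.06086403e+00,  3.59501915e-01,  1.51142947e+00,  1.85574719e-05,
        1.27249652e+00, -1.15117281e-01]), 'qvel': array([-0.00027857,  0.0007704 ,  0.00093782,  0.0003192 ,  0.00033268,
       -0.00049596]), 'tau': array([-1.54329631e-03, -5.15380418e+01, -2.70725405e+01,  6.70313579e-02,
        3.51711712e-02, -1.07349185e-04]), 'eef_pos': array([0.23045344, 0.55322947, 0.22181257]), 'tool_rot': array([-2.90572315e-04,  1.96130450e-01,  9.80577383e-01, -8.70450789e-04]), 'wrist_force': array([ 0.18361319, -0.60151631, -0.45344603]), 'wrist_torque': array([0.0090995 , 0.04932879, 0.00077051]), 'grip_force': 0.0, 'finger_gap': 0.99936776439771}
scene {'fx': 453.426617926451, 'fy': 453.426617926451, 'cx': 274.08991618791424, 'cy': 205.46004663849612, 'extrinsics': array([[-0.37403882,  0.92720354, -0.01971168,  0.2085707 ],
       [ 0.70131812,  0.26888019, -0.66019416, -0.35774327],
       [-0.60683429, -0.2607624 , -0.75083628,  1.62703451],
       [ 0.        ,  0.        ,  0.        ,  1.        ]])} 0.9960586734693877
side {'fx': 404.58616808383204, 'fy': 404.58616808383204, 'cx': 279.10824066072314, 'cy': 203.63445973682573, 'extrinsics': array([[ 0.9076293 , -0.41967061,  0.009254  , -0.53178171],
       [-0.30142603, -0.66692564, -0.68143417,  0.22578219],
       [ 0.29214962,  0.61570022, -0.7318209 ,  0.99334575],
       [ 0.        ,  0.        ,  0.        ,  1.        ]])} 0.9960246598639456
{'fx': 325.19226210127806, 'fy': 325.19226210127806, 'cx': 276.75447278532073, 'cy': 211.21288374908067, 'tool_from_camera': array([[ 5.44732134e-04, -9.54452719e-01, -2.98361711e-01,
         8.25575529e-02],
       [ 9.99999851e-01,  5.28517967e-04,  1.35026180e-04,
         4.05331541e-04],
       [ 2.88134202e-05, -2.98361740e-01,  9.54452865e-01,
        -1.62204814e-01],
       [ 0.00000000e+00,  0.00000000e+00,  0.00000000e+00,
         1.00000000e+00]])}
```

View pics/scene0.png

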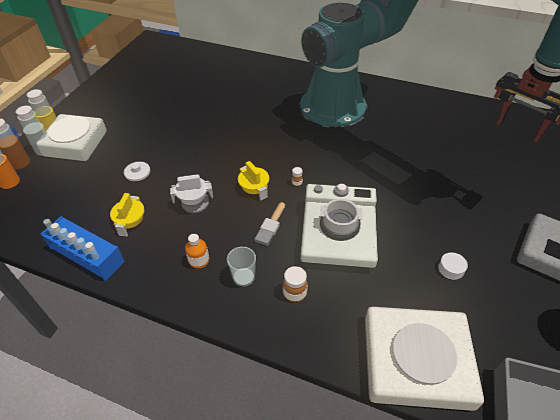

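View pics/side0.png

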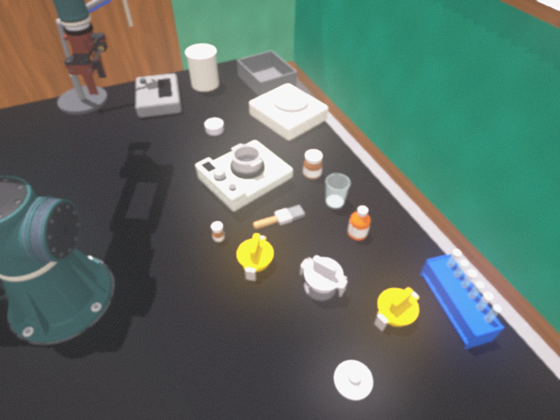

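Scene picture: clip-arm lid (grey) at (191,190). Look-alikes: yellow lids at (127,212) and (253,180), and the plain knobbed lid at (137,171). The mill's bowl is at (340,217), with its console around (340,190). I choose the grey one and check it in a close crop, together with the mill.

```bash
cat > h.py <<'E'
import numpy as np,cv2
from bench import *
from scipy.spatial.transform import Rotation as R
def cloud(n,f=None):
    "world points HxWx3 from depth"
    z=np.load(f) if f else None
    p,d=(z['p'],z['d']) if f else grab_frame(n)
    c=get_calibration(n);v,u=np.mgrid[:420,:560]
    P=np.dstack([(u-c['cx'])/c['fx']*d,(v-c['cy'])/c['fy']*d,d])
    E=c['extrinsics'];return p,d,(P-E[:3,3])@E[:3,:3]
def wrist(name):
    o=get_obs();p,d=grab_frame('wrist');c=get_calibration('wrist')
    q=o['tool_rot'];T=np.eye(4);T[:3,:3]=R.from_quat(np.r_[q[1:],q[0]]).as_matrix();T[:3,3]=o['eef_pos']
    M=T@c['tool_from_camera'];v,u=np.mgrid[:420,:560]
    x=(u-c['cx'])/c['fx'];y=(v-c['cy'])/c['fy'];r=np.hypot(x,y)+1e-9
    k=np.tan(np.minimum(r,1.5))/r
    P=np.dstack([x*k*d,y*k*d,d])@M[:3,:3].T+M[:3,3]
    cv2.imwrite(f'pics/{name}.png',p);np.savez(f'pics/{name}.npz',p=p,d=d,P=P)
    return p,d,P,T
E
python3 - <<'E'
from h import *
crops=[]
for n,bs in(("scene",[(155,165,75,55),(295,175,90,95)]),("side",[(290,245,70,60),(190,135,110,75)])):
    p,d,P=cloud(n,f"pics/{n}0.npz")
    print(n,'table z',np.median(P[...,2][(d>0)&(np.abs(P[...,0]-.5)<.3)&(np.abs(P[...,1])<.4)&(P[...,2]<.02)]))
    for i,(x,y,w,h) in enumerate(bs):
        crops.append(cv2.resize(p[y:y+h,x:x+w],(390,290),interpolation=cv2.INTER_CUBIC))
        Q=P[y:y+h,x:x+w].reshape(-1,3);
        for lo,hi in((.025,.045),(.045,.06),(.06,.08),(.08,.1),(.1,.12),(.12,.15),(.15,.3)):
            m=(Q[:,2]>lo)&(Q[:,2]<hi)
            if m.sum()>8: print(i,lo,hi,m.sum(),Q[m].min(0).round(3),Q[m].max(0).round(3),np.median(Q[m],0).round(3))
cv2.imwrite('pics/c1.png',np.vstack([np.hstack(crops[:2]),np.hstack(crops[2:])]))
E
```

```text
scene table z 8.759064456682618e-05
0 0.025 0.045 86 [ 0.561 -0.282  0.025] [ 0.632 -0.185  0.045] [ 0.62  -0.218  0.039]
0 0.045 0.06 56 [ 0.565 -0.289  0.045] [ 0.636 -0.183  0.06 ] [ 0.617 -0.214  0.055]
0 0.06 0.08 522 [ 0.545 -0.292  0.06 ] [ 0.638 -0.185  0.08 ] [ 0.606 -0.227  0.065]
0 0.08 0.1 107 [ 0.574 -0.262  0.081] [ 0.613 -0.211  0.1  ] [ 0.597 -0.235  0.091]
0 0.1 0.12 124 [ 0.571 -0.269  0.1  ] [ 0.612 -0.211  0.112] [ 0.593 -0.238  0.107]
1 0.025 0.045 310 [0.407 0.011 0.025] [0.692 0.307 0.045] [0.663 0.208 0.036]
1 0.045 0.06 1004 [0.42  0.015 0.045] [0.692 0.307 0.06 ] [0.637 0.209 0.058]
1 0.06 0.08 2697 [0.424 0.068 0.06 ] [0.748 0.303 0.08 ] [0.597 0.2   0.063]
1 0.08 0.1 1248 [0.425 0.07  0.08 ] [0.75  0.258 0.1  ] [0.498 0.182 0.084]
1 0.1 0.12 547 [0.461 0.138 0.1  ] [0.611 0.244 0.118] [0.562 0.187 0.112]
side table z 6.76449556834503e-05
0 0.025 0.045 73 [ 0.552 -0.297  0.025] [ 0.628 -0.199  0.044] [ 0.575 -0.274  0.036]
0 0.045 0.06 52 [ 0.546 -0.297  0.045] [ 0.63 -0.2   0.06] [ 0.58  -0.284  0.057]
0 0.06 0.08 833 [ 0.545 -0.296  0.06 ] [ 0.638 -0.187  0.08 ] [ 0.579 -0.255  0.064]
0 0.08 0.1 123 [ 0.57  -0.271  0.08 ] [ 0.608 -0.22   0.1  ] [ 0.586 -0.248  0.09 ]
0 0.1 0.12 175 [ 0.571 -0.27   0.1  ] [ 0.611 -0.214  0.112] [ 0.591 -0.245  0.107]
1 0.025 0.045 342 [0.422 0.064 0.025] [0.772 0.319 0.045] [0.53  0.1   0.037]
1 0.045 0.06 688 [0.423 0.062 0.045] [0.686 0.306 0.06 ] [0.559 0.12  0.057]
1 0.06 0.08 1561 [0.421 0.062 0.06 ] [0.686 0.299 0.08 ] [0.545 0.147 0.063]
1 0.08 0.1 940 [0.425 0.065 0.08 ] [0.61  0.253 0.1  ] [0.489 0.161 0.083]
1 0.1 0.12 384 [0.46  0.134 0.1  ] [0.61  0.243 0.118] [0.557 0.175 0.111]
```

View pics/c1.png

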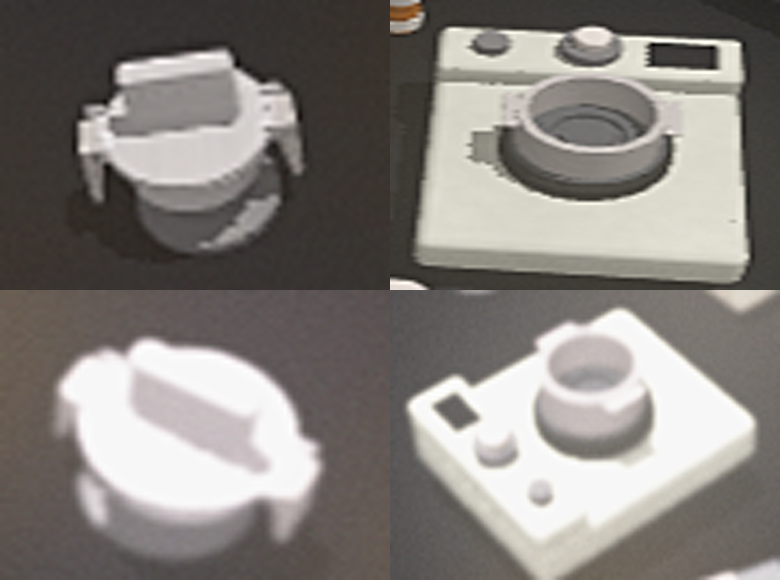

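The crops show the grey lid with a bar handle and two clip arms, standing on a grey stand. The mill has an open bowl with lugs left and right, and the start button (white dome in a grey ring) at the middle of the console; the small grey knob and dark display beside it are not the button. Next I measure from both clouds.

```bash
cat >> h.py <<'E'
def circ(X):
    A=np.c_[2*X,np.ones(len(X))];s=np.linalg.lstsq(A,(X**2).sum(1),rcond=None)[0]
    return s[:2].round(4),np.sqrt(s[2]+s[:2]@s[:2]).round(4)
def rect(X):
    (c,s,a)=cv2.minAreaRect((X*1000).astype(np.float32));return np.round(c,1),np.round(s,1),a
def near(P,c,r,lo,hi):
    return P[(np.hypot(P[...,0]-c[0],P[...,1]-c[1])<r)&(P[...,2]>lo)&(P[...,2]<hi)]
def report(P,lid=(.591,-.241),bowl=(.562,.188),btn=None):
    H=near(P,lid,.045,.1,.125)
    if len(H)>20: print('handle z',np.percentile(H[:,2],[50,90]).round(4));H=H[H[:,2]>np.percentile(H[:,2],60)-.004];print(' top',rect(H[:,:2]),len(H))
    L=near(P,lid,.075,.05,.08)
    if len(L)>20:
        print('plate z',np.median(L[:,2]).round(4),'arms',rect(L[np.hypot(*(L[:,:2]-lid).T)<.07][:,:2]))
    B=near(P,bowl,.075,.1,.125)
    if len(B)>20:
        z=np.percentile(B[:,2],80);rr=B[B[:,2]>z-.002];
        rad=np.hypot(*(rr[:,:2]-bowl).T);print('rim z',z.round(4),'circ',circ(rr[rad<.046][:,:2]),len(rr))
        F=near(P,bowl,.058,.09,.125);rad=np.hypot(*(F[:,:2]-bowl).T);F=F[rad>.0465]
        w=F[:,:2]-bowl;a=np.arctan2(w[:,1],w[:,0]);print(' lugs n',len(F),'axis deg',np.degrees(np.angle(np.exp(2j*a).mean())/2).round(2))
E
python3 - <<'E'
from h import *
A=[]
for n in("scene","side"):
    p,d,P=cloud(n,f"pics/{n}0.npz");print(n);report(P);A.append(P.reshape(-1,3))
    C=near(P,(.463,.165),.06,.055,.13); 
    T=near(P,(.555,.17),.16,.055,.07);print(' mill top z',np.median(T[:,2]),rect(T[:,:2]))
    t=near(P,(.49,.165),.09,.093,.125);t=t[np.hypot(*(t[:,:2]-[.562,.188]).T)>.07];print(' btn',np.median(t,0).round(4),len(t),t.max(0),rect(t[:,:2]))
print('both');report(np.vstack(A))
E
```

```text
scene
handle z [0.1068 0.11  ]
 top (array([ 592.6, -238.2]), array([20.2, 58.4]), 29.44020652770996) 100
plate z 0.0646 arms (array([ 591.5, -238.1]), array([ 90.2, 100.4]), 71.69378662109375)
rim z 0.1147 circ (array([0.5658, 0.1899]), np.float64(0.0406)) 225
 lugs n 212 axis deg 35.56
 mill top z 0.061178337395036836 (array([577.9, 194. ]), array([191.7, 189.4]), 15.212798118591309)
 btn [0.4764 0.1637 0.0976] 105 [0.49583653 0.18288758 0.10710909] (array([478.7, 140.3]), array([29.9, 85.6]), 7.702780723571777)
side
handle z [0.1069 0.1091]
 top (array([ 591. , -242.9]), array([18.5, 59.4]), 30.600486755371094) 151
plate z 0.0641 arms (array([ 590.8, -242.6]), array([ 92.9, 100. ]), 72.7734146118164)
rim z 0.114 circ (array([0.5651, 0.1874]), np.float64(0.041)) 160
 lugs n 63 axis deg -69.07
 mill top z 0.061128524265439604 (array([556.6, 183. ]), array([231.7, 192.4]), 15.86965274810791)
 btn [0.4714 0.155  0.0988] 81 [0.48975602 0.17415595 0.10558412] (array([472.1, 132.8]), array([82.5, 34.9]), 89.4530029296875)
both
handle z [0.1069 0.1096]
 top (array([ 592.2, -240.5]), array([23.1, 62.2]), 30.60049057006836) 251
plate z 0.0643 arms (array([ 591.2, -240.7]), array([ 95.3, 101.4]), 71.69378662109375)
rim z 0.1144 circ (array([0.5654, 0.1886]), np.float64(0.0408)) 390
 lugs n 275 axis deg 76.08
```

Lid handle is about (0.592,-0.240), top at 0.109 and plate at 0.064 (44 mm apart, as stated). Its long axis lies at about 120°. Bowl about (0.565,0.189), rim 0.114; mill yaw is about 15.5°. Setting out to above the lid.

```bash
python3 -m inch '{"translation":[[-4.27,-3.96,0],[-4.27,-3.96,0],[-4.27,-3.96,0],[-4.27,-3.96,0],[-4.27,-3.96,0]],"turn":[[0,0,0],[0,0,0],[0,0,0],[0,0,0],[0,0,0]]}' 1 10
python3 -m inch '{"translation":[[-4.27,-3.96,0],[-4.27,-3.96,0],[-4.27,-3.96,0],[-4.27,-3.96,0],[-4.27,-3.96,0]],"turn":[[0,0,0],[0,0,0],[0,0,0],[0,0,0],[0,0,0]]}'
python3 -m inch '{"translation":[[-4.27,-3.96,0],[-4.27,-3.96,0],[-4.27,-3.96,0],[-4.27,-3.96,0],[-4.27,-3.96,0]],"turn":[[0,0,0],[0,0,0],[0,0,0],[0,0,0],[0,0,0]]}'
python3 -m inch '{"translation":[[0,0,0],[0,0,0],[0,0,0],[0,0,0],[0,0,0]],"turn":[[0,0,0.163],[0,0,0.163],[0,0,0.163],[0,0,0.163],[0,0,0]]}'
cat >> h.py <<'E'
def go(T,xy,yawdeg,z):
    "tool-frame shift (cm) and z turn to reach xy, tool-y at yaw, tcp z"
    d=np.r_[xy,z]-T[:3,3];yaw=np.degrees(np.arctan2(T[1,1],T[0,1]))
    t=-((yawdeg-yaw+90)%180-90);print('shift cm',(T[:3,:3].T@d*100).round(2),'turn',np.radians(t).round(4),'yaw now',yaw.round(2),'tcp',T[:3,3].round(4),'tilt',np.degrees(np.arccos(-T[2,2])).round(2))
E
python3 - <<'E'
from h import *
p,d,P,T=wrist('w1');report(P);go(T,(.592,-.2405),30.3,.072)
E
```

```text
clock: 0.72
eef_pos: [0.352, 0.2872, 0.2225]
tool_rot: [0.0, 0.196, 0.981, -0.0]
wrist_force: [0.6, 0.6, -0.0]
finger_gap: 1.003
grip_force: 0.0
clock: 1.35
eef_pos: [0.4729, 0.0222, 0.2226]
tool_rot: [-0.0, 0.196, 0.981, 0.0]
wrist_force: [0.8, 0.7, 0.4]
finger_gap: 0.999
grip_force: 0.0
clock: 1.98
eef_pos: [0.5938, -0.2426, 0.2222]
tool_rot: [-0.0, 0.196, 0.981, 0.0]
wrist_force: [0.2, -0.3, 0.2]
finger_gap: 1.001
grip_force: 0.0
clock: 2.6
eef_pos: [0.5932, -0.2407, 0.2222]
tool_rot: [-0.0, 0.499, 0.866, -0.0]
wrist_force: [0.1, -0.2, 0.2]
finger_gap: 0.997
grip_force: 0.0
handle z [0.1076 0.1087]
 top (array([ 591.2, -240. ]), array([16. , 59.5]), 31.834810256958008) 1108
plate z 0.0641 arms (array([ 591.5, -240.3]), array([102.5,  91.3]), 81.61009979248047)
shift cm [ 0.07 -0.09 15.02] turn -0.0034 yaw now 30.1 tcp [ 0.5932 -0.2407  0.2222] tilt 0.06
```

View pics/w1.png

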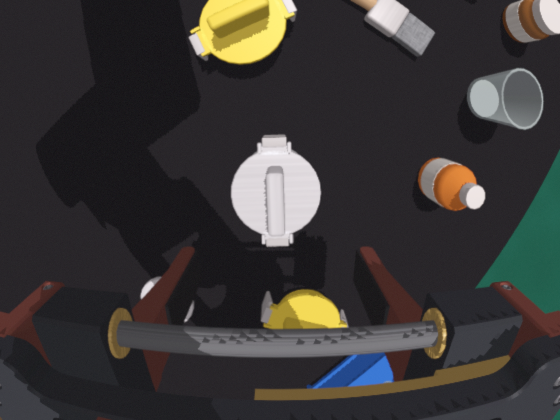

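The wrist view shows the grey lid at (276,192) with its bar along the image's vertical, the arms at (275,142) and (277,240), and both yellow lids well clear. The handle measures 16×59.5 mm, as it must. Descending and gripping.

```bash
python3 -m inch '{"translation":[[0.16,-0.14,4],[0,0,4],[0,0,4],[0,0,2],[0,0,1]],"turn":[[0,0,-0.03],[0,0,0],[0,0,0],[0,0,0],[0,0,0]]}' 1
python3 -m inch '{"translation":[[0,0,0],[0,0,0],[0,0,0],[0,0,0],[0,0,0]],"turn":[[0,0,0],[0,0,0],[0,0,0],[0,0,0],[0,0,0]]}' -1 40
python3 -m inch '{"translation":[[0,0,0],[0,0,0],[0,0,0],[0,0,0],[0,0,0]],"turn":[[0,0,0],[0,0,0],[0,0,0],[0,0,0],[0,0,0]]}'
```

```text
clock: 3.28
eef_pos: [0.5907, -0.2398, 0.0712]
tool_rot: [-0.001, 0.486, 0.874, -0.0]
wrist_force: [0.2, -1.4, 0.2]
finger_gap: 1.0
grip_force: 0.0
clock: 3.9
eef_pos: [0.5917, -0.2403, 0.0731]
tool_rot: [0.0, 0.487, 0.874, -0.0]
wrist_force: [0.6, 0.1, -0.1]
finger_gap: 0.471
grip_force: 0.0
clock: 4.53
eef_pos: [0.5915, -0.2402, 0.0726]
tool_rot: [-0.0, 0.487, 0.874, -0.0]
wrist_force: [-0.8, -0.8, 0.4]
finger_gap: 0.177
grip_force: 40.0
```

```bash
python3 -m inch '{"translation":[[0,0,-2],[0,0,-4],[0,0,-4],[0,0,-3],[0,0,0]],"turn":[[0,0,0],[0,0,0],[0,0,0],[0,0,0],[0,0,0]]}'
python3 -m inch '{"translation":[[3,2,0],[4.5,3,0],[4.5,3,0],[4.5,3,0],[4.5,3,0]],"turn":[[0,0,0],[0,0,0],[0,0,0],[0,0,0],[0,0,0]]}'
python3 -m inch '{"translation":[[4,3,0],[3,3.3,0],[0,0,0],[0,0,0],[0,0,0]],"turn":[[0,0,0],[0,0,0],[0,0,0.14],[0,0,0.14],[0,0,0]]}'
python3 - <<'E'
from h import *
p,d,P,T=wrist('w2');report(P,bowl=(.5654,.1886));go(T,(.565,.189),15.5,.17)
E
```

```text
clock: 5.15
eef_pos: [0.5929, -0.2408, 0.2047]
tool_rot: [0.002, 0.487, 0.874, 0.0]
wrist_force: [0.3, 0.0, -3.5]
finger_gap: 0.181
grip_force: 40.0
clock: 5.78
eef_pos: [0.5986, 0.0139, 0.2002]
tool_rot: [-0.002, 0.487, 0.873, -0.001]
wrist_force: [1.1, 0.4, -3.4]
finger_gap: 0.181
grip_force: 40.0
clock: 6.4
eef_pos: [0.6154, 0.1049, 0.2003]
tool_rot: [-0.001, 0.603, 0.798, -0.001]
wrist_force: [0.5, 0.2, -2.0]
finger_gap: 0.177
grip_force: 40.0
rim z 0.1146 circ (array([0.5661, 0.1894]), np.float64(0.041)) 2861
 lugs n 587 axis deg -77.71
shift cm [ 9.46 -2.55  3.04] turn 0.0051 yaw now 15.79 tcp [0.6154 0.1049 0.2003] tilt 0.22
```

View pics/w2.png

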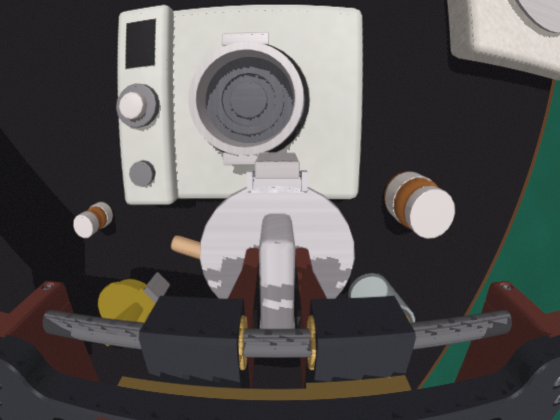

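The wrist view shows the lid held level at (277,250), the bowl at (248,98) with lugs at top and bottom, and the start button at (137,104). From this frame I refine the mill yaw and the lid-in-hand offset.

Run:
```python
from h import *
z=np.load('pics/w2.npz');P=z['P'];p=z['p']
t=near(P,(.565,.189),.17,.056,.066);print('housing',rect(t[:,:2]))
hull=cv2.convexHull((t[:,:2]*1000).astype(np.float32))[:,0]
b=near(P,(.565,.189),.2,.056,.066)
# far (right) edge & near left edge lines via image rows
M=((P[...,2]>.056)&(P[...,2]<.066)&(np.hypot(P[...,0]-.565,P[...,1]-.189)<.17))
E=[];
for r in range(25,185):
    c=np.where(M[r])[0]
    if len(c): E.append(P[r,c.max()-1,:2])
E=np.array(E);l=cv2.fitLine((E*1000).astype(np.float32),cv2.DIST_HUBER,0,.01,.01).ravel();print('right edge dir deg',np.degrees(np.arctan2(l[1],l[0])))
for s in (1,-1):
    a=np.radians(105.8);u=np.array([np.cos(a),np.sin(a)])*s;c0=np.array([.566,.1894])
    q=near(P,c0,.056,.09,.118);w=(q[:,:2]-c0);f=q[(w@u>.0465)];print('lug',s,len(f),f.mean(0).round(4),rect(f[:,:2]))
B=near(P,(.475,.16),.035,.09,.125);Z=np.percentile(B[:,2],95);k=B[B[:,2]>Z-.003];print('btn',Z,circ(k[:,:2]),rect(k[:,:2]),k.mean(0))
# lid in hand
o=get_obs();q=o['tool_rot'];Rm=R.from_quat(np.r_[q[1:],q[0]]).as_matrix()
X=(P-o['eef_pos'])@Rm
m=(np.hypot(X[...,0],X[...,1])<.05)&(X[...,2]>-.002)&(X[...,2]<.016);L=X[m];print('plate n',len(L))
A=np.c_[L[:,:2],np.ones(len(L))];s=np.linalg.lstsq(A,L[:,2],rcond=None)[0];print('plane',s)
v=m.astype(np.uint8);bd=v-cv2.erode(v,np.ones((3,3)));bb=X[(bd>0)];bb=bb[np.hypot(bb[:,0],bb[:,1])>.04];print('plate circ',circ(bb[:,:2]))
H=X[(np.hypot(X[...,0],X[...,1])<.04)&(np.abs(X[...,2]+.036)<.004)];print('handle top tool',rect(H[:,:2]),len(H),np.median(H,0))
```

```text
housing (array([580. , 193.7]), array([179.2, 187.7]), 15.449992179870605)
right edge dir deg -74.33116
lug 1 286 [0.5531 0.2367 0.1123] (array([552.7, 236.7]), array([35.3,  5.3]), 16.104564666748047)
lug -1 192 [0.5741 0.141  0.1122] (array([574.3, 141. ]), array([25.3,  4.2]), 15.098316192626953)
btn 0.1040840956574192 (array([0.4713, 0.163 ]), np.float64(0.0081)) (array([471.1, 162.8]), array([22.3, 22.7]), 88.40150451660156) [0.47157852 0.1630434  0.103229  ]
plate n 10643
plane [-0.00699068  0.00287186  0.00891141]
plate circ (array([ 0.0019, -0.    ]), np.float64(0.0449))
handle top tool (array([6.5, 1.7]), array([35. , 47.5]), 68.32170104980469) 3310 [ 0.01120404  0.00032791 -0.03472695]
```

```bash
python3 -m inch '{"translation":[[4.73,-1.25,0],[4.7,-1.24,0],[0,0,1.5],[0,0,1.5],[0,0,0]],"turn":[[0,0,0],[0,0,0],[0,0,0],[0,0,0],[0,0,0]]}'
python3 - <<'E'
from h import *
o=get_obs();print(o['wrist_force'])
p,d,P,T=wrist('w3');go(T,(.566,.189),15.7,.152)
for n in('scene','side'):
    p,d,P=cloud(n);cv2.imwrite(f'pics/{n}1.png',p)
    c=get_calibration(n)['extrinsics'];
    x,y=(295,130) if n=='scene' else (190,85)
    cv2.imwrite(f'pics/{n}1c.png',cv2.resize(p[y:y+110,x:x+100],(400,440),interpolation=cv2.INTER_CUBIC))
    L=near(P,(.566,.189),.075,.15,.162);print(n,len(L),'plate',rect(L[:,:2]),np.median(L[:,2]))
cv2.imwrite('pics/c2.png',np.hstack([cv2.imread('pics/scene1c.png'),cv2.imread('pics/side1c.png')]))
E
```

```text
clock: 7.08
eef_pos: [0.5665, 0.1875, 0.1705]
tool_rot: [-0.001, 0.604, 0.797, -0.002]
wrist_force: [-1.0, -0.6, -2.2]
finger_gap: 0.179
grip_force: 40.0
[-0.99167971 -0.59274653 -2.18960811]
shift cm [ 0.16 -0.    1.85] turn -0.0004 yaw now 15.68 tcp [0.5665 0.1875 0.1705] tilt 0.22
scene 185 plate (array([579.2, 190.5]), array([ 69.4, 115.4]), 7.500215530395508) 0.1608883068507465
side 107 plate (array([565.7, 181. ]), array([93.9, 88.1]), 66.82088470458984) 0.1607024044380525
```

View pics/c2.png

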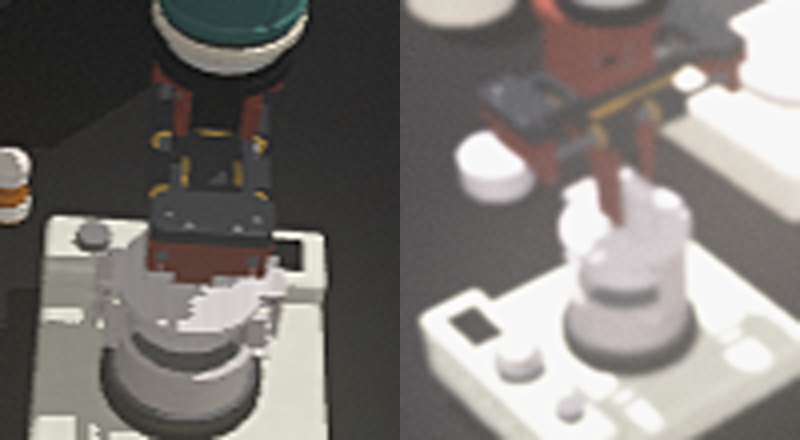

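Both views show the lid above the bowl, spigot in line with the bore and arms over the lugs. Lowering in small steps and watching the force (baseline about -2.5 N of lid weight).

```bash
python3 -m inch '{"translation":[[0.1,0,0.4],[0,0,0.4],[0,0,0.3],[0,0,0.2],[0,0,0]],"turn":[[0,0,0],[0,0,0],[0,0,0],[0,0,0],[0,0,0]]}'
python3 -c "
from h import *
for i in range(1):
    o=get_obs();print(o['eef_pos'],o['wrist_force'],o['wrist_torque'])"
python3 -m inch '{"translation":[[0,0,0.1],[0,0,0.1],[0,0,0.1],[0,0,0],[0,0,0]],"turn":[[0,0,0],[0,0,0],[0,0,0],[0,0,0],[0,0,0]]}'
python3 -m inch '{"translation":[[0,0,0.1],[0,0,0.1],[0,0,0.1],[0,0,0],[0,0,0]],"turn":[[0,0,0],[0,0,0],[0,0,0],[0,0,0],[0,0,0]]}'
```

```text
clock: 7.85
eef_pos: [0.5669, 0.1898, 0.1595]
tool_rot: [-0.0, 0.604, 0.797, -0.0]
wrist_force: [0.1, -0.1, -3.1]
finger_gap: 0.179
grip_force: 40.0
[0.5669413  0.18979454 0.1594657 ] [ 0.08751308 -0.08679023 -3.13640178] [-0.00044039  0.0572641  -0.00637907]
clock: 8.48
eef_pos: [0.5671, 0.1897, 0.1566]
tool_rot: [-0.0, 0.604, 0.797, -0.0]
wrist_force: [1.6, -0.6, -4.1]
finger_gap: 0.176
grip_force: 40.0
clock: 9.1
eef_pos: [0.5671, 0.1898, 0.1536]
tool_rot: [0.0, 0.604, 0.797, -0.0]
wrist_force: [-0.7, 0.5, -3.1]
finger_gap: 0.181
grip_force: 40.0
```

```bash
python3 -m inch '{"translation":[[-0.05,-0.1,0],[0,0,0.1],[0,0,0.1],[0,0,0.1],[0,0,0]],"turn":[[0,0,0],[0,0,0],[0,0,0],[0,0,0],[0,0,0]]}'
python3 -m inch '{"translation":[[0,0,0.1],[0,0,0.1],[0,0,0],[0,0,0]],"turn":[[0,0,0],[0,0,0],[0,0,0],[0,0,0]]}'
```

```text
clock: 9.72
eef_pos: [0.5663, 0.1892, 0.1506]
tool_rot: [-0.0, 0.604, 0.797, 0.0]
wrist_force: [0.0, 2.0, -2.4]
finger_gap: 0.185
grip_force: 40.0
clock: 10.22
eef_pos: [0.5663, 0.189, 0.1486]
tool_rot: [0.0, 0.604, 0.797, -0.0]
wrist_force: [-0.7, 1.6, -1.4]
finger_gap: 0.181
grip_force: 40.0
```

```bash
for i in 1; do python3 -m inch '{"translation":[[0,0,0.1],[0,0,0.1],[0,0,0.1],[0,0,0]],"turn":[[0,0,0],[0,0,0],[0,0,0],[0,0,0]]}'; done
python3 -m inch '{"translation":[[0,0,0.1],[0,0,0.1],[0,0,0.1],[0,0,0]],"turn":[[0,0,0],[0,0,0],[0,0,0],[0,0,0]]}'
```

```text
clock: 10.72
eef_pos: [0.5665, 0.1889, 0.1458]
tool_rot: [0.0, 0.604, 0.797, 0.0]
wrist_force: [-0.7, -0.1, 1.1]
finger_gap: 0.185
grip_force: 40.0
clock: 11.22
eef_pos: [0.5665, 0.1891, 0.1428]
tool_rot: [0.0, 0.604, 0.797, 0.0]
wrist_force: [-0.0, 1.3, 4.2]
finger_gap: 0.18
grip_force: 40.0
```

```bash
python3 -m inch '{"translation":[[0,0,0.1],[0,0,0.1],[0,0,0]],"turn":[[0,0,0],[0,0,0],[0,0,0]]}'
```

```text
clock: 11.6
eef_pos: [0.5666, 0.1891, 0.1409]
tool_rot: [0.0, 0.604, 0.797, 0.0]
wrist_force: [0.3, -0.5, 5.2]
finger_gap: 0.179
grip_force: 40.0
```

```bash
python3 -m inch '{"translation":[[0,0,0.1],[0,0,0.1],[0,0,0]],"turn":[[0,0,0],[0,0,0],[0,0,0]]}'
```

```text
clock: 11.98
eef_pos: [0.5667, 0.1891, 0.1392]
tool_rot: [0.0, 0.604, 0.797, 0.0]
wrist_force: [-0.8, 1.1, 7.1]
finger_gap: 0.178
grip_force: 40.0
```

```bash
python3 -m inch '{"translation":[[0,0,0.1],[0,0,0.1],[0,0,0]],"turn":[[0,0,0],[0,0,0],[0,0,0]]}'
```

```text
clock: 12.35
eef_pos: [0.5668, 0.1892, 0.1376]
tool_rot: [0.0, 0.604, 0.797, 0.001]
wrist_force: [-0.9, 0.1, 10.2]
finger_gap: 0.177
grip_force: 40.0
```

```bash
python3 -m inch '{"translation":[[0,0,0.1],[0,0,0]],"turn":[[0,0,0],[0,0,0]]}'
```

```text
clock: 12.6
eef_pos: [0.5669, 0.1892, 0.1368]
tool_rot: [0.001, 0.604, 0.797, 0.001]
wrist_force: [-2.2, 0.3, 11.2]
finger_gap: 0.176
grip_force: 40.0
```

```bash
python3 -m inch '{"translation":[[0,0,0.1],[0,0,0]],"turn":[[0,0,0],[0,0,0]]}'
```

```text
clock: 12.85
eef_pos: [0.567, 0.1892, 0.136]
tool_rot: [0.001, 0.604, 0.797, 0.001]
wrist_force: [-2.1, 0.5, 13.7]
finger_gap: 0.181
grip_force: 40.0
```

```bash
python3 -m inch '{"translation":[[0,0,0.1],[0,0,0]],"turn":[[0,0,0],[0,0,0]]}'
```

```text
clock: 13.1
eef_pos: [0.5671, 0.1893, 0.1353]
tool_rot: [0.001, 0.604, 0.797, 0.001]
wrist_force: [-2.0, 0.1, 13.4]
finger_gap: 0.179
grip_force: 40.0
```

```bash
python3 -m inch '{"translation":[[0,0,0.08],[0,0,0]],"turn":[[0,0,0],[0,0,0]]}'
```

```text
clock: 13.35
eef_pos: [0.5673, 0.1893, 0.1331]
tool_rot: [0.001, 0.604, 0.797, 0.001]
wrist_force: [2.3, 2.9, 0.6]
finger_gap: 0.18
grip_force: 40.0
```

Force collapsed at 0.133, so at least one arm snapped. Continuing gently to the rim stop.

```bash
python3 -m inch '{"translation":[[0,0,0.06],[0,0,0]],"turn":[[0,0,0],[0,0,0]]}'
```

```text
clock: 13.6
eef_pos: [0.5664, 0.1902, 0.132]
tool_rot: [-0.001, 0.604, 0.797, 0.001]
wrist_force: [2.3, 5.1, 0.7]
finger_gap: 0.182
grip_force: 40.0
```

```bash
python3 -m inch '{"translation":[[0,0,0.06],[0,0,0]],"turn":[[0,0,0],[0,0,0]]}'
```

```text
clock: 13.85
eef_pos: [0.5654, 0.189, 0.131]
tool_rot: [-0.001, 0.604, 0.797, -0.001]
wrist_force: [0.5, 2.1, 0.8]
finger_gap: 0.182
grip_force: 40.0
```

```bash
python3 -m inch '{"translation":[[0,0,0.05],[0,0,0]],"turn":[[0,0,0],[0,0,0]]}'
```

```text
clock: 14.1
eef_pos: [0.5655, 0.189, 0.1309]
tool_rot: [-0.001, 0.604, 0.797, -0.001]
wrist_force: [-1.6, 2.6, 2.7]
finger_gap: 0.179
grip_force: 40.0
```

```bash
python3 -m inch '{"translation":[[0,0,0.06],[0,0,0]],"turn":[[0,0,0],[0,0,0]]}'
```

```text
clock: 14.35
eef_pos: [0.5655, 0.189, 0.1306]
tool_rot: [-0.0, 0.604, 0.797, -0.0]
wrist_force: [-3.4, 3.6, 4.5]
finger_gap: 0.18
grip_force: 40.0
```

```bash
python3 -m inch '{"translation":[[0,0,0.05],[0,0,0]],"turn":[[0,0,0],[0,0,0]]}'
```

```text
clock: 14.6
eef_pos: [0.5656, 0.189, 0.1304]
tool_rot: [-0.0, 0.604, 0.797, -0.0]
wrist_force: [-4.6, 2.1, 6.4]
finger_gap: 0.182
grip_force: 40.0
```

```bash
python3 -m inch '{"translation":[[0,0,0.1],[0,0,0]],"turn":[[0,0,0],[0,0,0]]}'
```

```text
clock: 14.85
eef_pos: [0.5655, 0.189, 0.13]
tool_rot: [-0.0, 0.604, 0.797, -0.0]
wrist_force: [-4.4, 2.9, 11.2]
finger_gap: 0.184
grip_force: 40.0
```

```bash
python3 -m inch '{"translation":[[0,0,0.05],[0,0,0]],"turn":[[0,0,0],[0,0,0]]}'
python3 - <<'E'
from h import *
ims=[]
for n in('scene','side'):
    p,d,P=cloud(n);x,y=(295,150) if n=='scene' else (200,105)
    ims.append(cv2.resize(p[y:y+90,x:x+80],(390,440),interpolation=cv2.INTER_CUBIC))
cv2.imwrite('pics/c3.png',np.hstack(ims))
E
```

```text
clock: 15.1
eef_pos: [0.5655, 0.189, 0.1298]
tool_rot: [-0.0, 0.604, 0.797, -0.0]
wrist_force: [-6.1, 2.7, 14.4]
finger_gap: 0.177
grip_force: 40.0
```

View pics/c3.png

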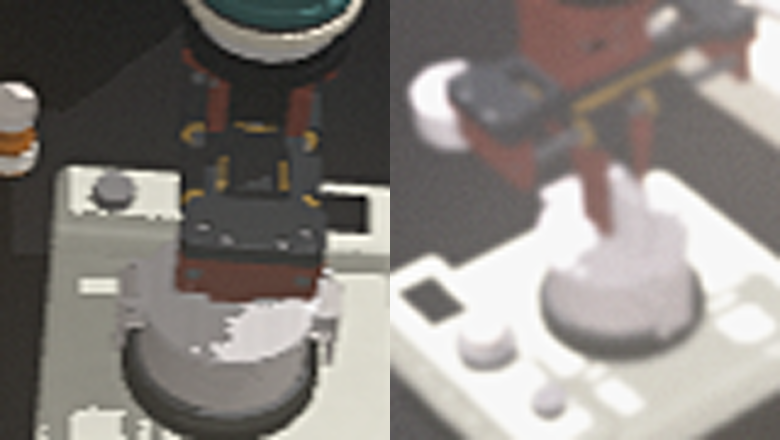

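The lid sits on the bowl with about 17 N on it, and the travel has stopped stiffly. Unloading, releasing and looking.

```bash
python3 -m inch '{"translation":[[0,0,-0.1],[0,0,-0.08],[0,0,0],[0,0,0]],"turn":[[0,0,0],[0,0,0],[0,0,0],[0,0,0]]}' - 3
python3 -m inch '{"translation":[[0,0,0],[0,0,0],[0,0,0],[0,0,0],[0,0,0]],"turn":[[0,0,0],[0,0,0],[0,0,0],[0,0,0],[0,0,0]]}' 0.2
python3 -m inch '{"translation":[[0,0,-0.5],[0,0,-3],[0,0,-5],[0,0,-5],[0,0,0]],"turn":[[0,0,0],[0,0,0],[0,0,0],[0,0,0],[0,0,0]]}'
python3 - <<'E'
from h import *
p,d,P,T=wrist('w4')
L=near(P,(.566,.1895),.043,.115,.13);A=np.c_[L[:,:2]-[.566,.1895],np.ones(len(L))];print('plate plane',np.linalg.lstsq(A,L[:,2],rcond=None)[0],len(L))
H=near(P,(.566,.1895),.045,.155,.18);print('handle',np.median(H[:,2]),rect(H[H[:,2]>np.median(H[:,2])-.003][:,:2]))
for s in(1,-1):
    a=np.radians(105.7);u=np.array([np.cos(a),np.sin(a)])*s;q=near(P,(.566,.1895),.075,.07,.14);w=(q[:,:2]-[.566,.1895]);r=w@u;f=(r>.047)&(abs(w@[-u[1],u[0]])<.011);print('arm',s,f.sum(),'max radius',r[f].max(),np.percentile(r[f],95),'z',q[f][:,2].min())
go(T,(.4713,.163),15.7,.13)
B=near(P,(.4713,.163),.03,.09,.125);Z=np.percentile(B[:,2],95);k=B[B[:,2]>Z-.003];print('btn',Z,circ(k[:,:2]),rect(k[:,:2]))
x=p[60:330,150:410];cv2.imwrite('pics/c4.png',cv2.resize(x,None,fx=2.2,fy=2.2))
E
```

```text
clock: 15.7
eef_pos: [0.566, 0.1885, 0.1299]
tool_rot: [-0.0, 0.604, 0.797, -0.001]
wrist_force: [-2.1, -0.7, -0.2]
finger_gap: 0.178
grip_force: 3.0
clock: 16.32
eef_pos: [0.5663, 0.189, 0.1304]
tool_rot: [0.0, 0.604, 0.797, -0.0]
wrist_force: [0.4, -0.1, 0.8]
finger_gap: 0.602
grip_force: 0.0
clock: 16.95
eef_pos: [0.5692, 0.1897, 0.2705]
tool_rot: [0.003, 0.604, 0.797, 0.004]
wrist_force: [1.2, -0.2, -0.3]
finger_gap: 0.599
grip_force: 0.0
plate plane [-0.00163298 -0.00083383  0.12221377] 4440
handle 0.1657067889865821 (array([565.4, 189.3]), array([15.4, 59.5]), 15.905855178833008)
arm 1 317 max radius 0.05729680978661958 0.057183899566707594 z 0.08611656335841328
arm -1 198 max radius 0.05781327935924508 0.057306835343779956 z 0.12067953672566378
shift cm [  0.09 -10.28  13.95] turn 0.0001 yaw now 15.7 tcp [0.5692 0.1897 0.2705] tilt 0.54
btn 0.10396368654759813 (array([0.4709, 0.1635]), np.float64(0.0081)) (array([470.4, 163.2]), array([22. , 22.2]), 88.97219848632812)
```

View pics/c4.png

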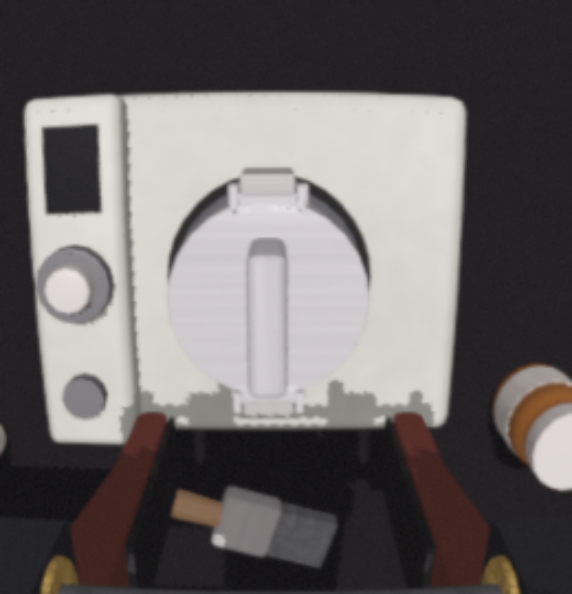

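The crop shows the lid on the bowl centre, level (plate top 0.1222, underside at rim height), both arms straight at 57 mm radius, and the button at left (70,290). The lid is home and clipped. Now the start button, with shut fingers.

```bash
python3 -m inch '{"translation":[[0.1,-5,0],[0,-5.2,0],[0,0,0],[0,0,0],[0,0,0]],"turn":[[0,0,0],[0,0,0],[0,0,0],[0,0,0],[0,0,0]]}' -1 10
python3 -m inch '{"translation":[[0,0,5],[0,0,5],[0,0,3],[0,0,1],[0,0,0]],"turn":[[0,0,0],[0,0,0],[0,0,0],[0,0,0],[0,0,0]]}'
python3 - <<'E'
from h import *
o=get_obs();q=o['tool_rot'];T=np.eye(4);T[:3,:3]=R.from_quat(np.r_[q[1:],q[0]]).as_matrix();T[:3,3]=o['eef_pos'];go(T,(.4711,.1632),15.7,.104);print(o['wrist_force'])
E
```

```text
clock: 17.62
eef_pos: [0.469, 0.1626, 0.2651]
tool_rot: [0.0, 0.604, 0.797, 0.0]
wrist_force: [0.0, -0.9, 0.5]
finger_gap: 0.07
grip_force: 0.0
clock: 18.25
eef_pos: [0.4684, 0.1625, 0.1251]
tool_rot: [-0.0, 0.604, 0.797, -0.0]
wrist_force: [0.9, -0.0, 0.5]
finger_gap: 0.004
grip_force: 0.0
shift cm [-0.    0.28  2.11] turn -0.0001 yaw now 15.7 tcp [0.4684 0.1625 0.1251] tilt 0.04
[ 0.90953311 -0.036005    0.46460705]
```

```bash
python3 -m inch '{"translation":[[0,0.25,1.2],[0,0,0.5],[0,0,0.3],[0,0,0.2],[0,0,0]],"turn":[[0,0,0],[0,0,0],[0,0,0],[0,0,0],[0,0,0]]}'
```

```text
clock: 18.88
eef_pos: [0.4703, 0.1631, 0.1035]
tool_rot: [0.0, 0.604, 0.797, 0.0]
wrist_force: [-0.0, 0.2, 1.5]
finger_gap: 0.006
grip_force: 0.7
```

```bash
python3 -m inch '{"translation":[[0,0,0.2],[0,0,0.2],[0,0,0.1],[0,0,0]],"turn":[[0,0,0],[0,0,0],[0,0,0],[0,0,0]]}'
```

```text
clock: 19.38
eef_pos: [0.4703, 0.1631, 0.0984]
tool_rot: [0.0, 0.604, 0.797, 0.0]
wrist_force: [-0.6, 0.3, 4.3]
finger_gap: 0.009
grip_force: 2.1
```

```bash
python3 -m inch '{"translation":[[0,0,0.1],[0,0,0.1],[0,0,0]],"turn":[[0,0,0],[0,0,0],[0,0,0]]}'
```

```text
clock: 19.75
eef_pos: [0.4703, 0.1631, 0.0973]
tool_rot: [0.0, 0.604, 0.797, 0.0]
wrist_force: [-3.2, 0.5, 14.0]
finger_gap: 0.007
grip_force: 7.3
```

```bash
python3 -m inch '{"translation":[[0,0,0.1],[0,0,0]],"turn":[[0,0,0],[0,0,0]]}'
```

```text
clock: 20.0
eef_pos: [0.4704, 0.1631, 0.0971]
tool_rot: [0.0, 0.604, 0.797, 0.0]
wrist_force: [-5.8, -0.3, 23.8]
finger_gap: 0.006
grip_force: 11.9
```

Hard stop reached: the button is fully down. Retreating and making a last check.

```bash
python3 -m inch '{"translation":[[0,0,-1],[0,0,-4],[0,0,-5],[0,0,-5],[0,0,0]],"turn":[[0,0,0],[0,0,0],[0,0,0],[0,0,0],[0,0,0]]}'
python3 -m inch '{"translation":[[0,0,0],[0,0,0],[0,0,0]],"turn":[[0,0,0],[0,0,0],[0,0,0]]}'
python3 - <<'E'
from h import *
p,d,P,T=wrist('w5')
L=near(P,(.566,.1895),.043,.115,.13);A=np.c_[L[:,:2]-[.566,.1895],np.ones(len(L))];print('plate',np.linalg.lstsq(A,L[:,2],rcond=None)[0],len(L))
B=near(P,(.4713,.163),.03,.09,.125);print('btn z',np.percentile(B[:,2],95),get_obs()['wrist_force'])
E
```

```text
clock: 20.62
eef_pos: [0.473, 0.1636, 0.249]
tool_rot: [0.003, 0.604, 0.797, 0.003]
wrist_force: [-0.0, -0.5, -0.3]
finger_gap: 0.006
grip_force: 0.0
clock: 21.0
eef_pos: [0.4693, 0.1629, 0.2439]
tool_rot: [-0.001, 0.604, 0.797, -0.001]
wrist_force: [0.3, 0.7, -0.3]
finger_gap: 0.002
grip_force: 0.0
plate [-0.00256456  0.00088068  0.12209877] 3871
btn z 0.10382265366928309 [ 0.42544751 -0.563977   -0.24982007]
```

```bash
python3 -c "
from bench import job_done;print(job_done())"
```

```text
the job is handed in; nothing more can be done
None
```

The lid is on the bowl, level and fully down with both clip arms straight under the lugs (about 17 N at most by the wrist sensor), the start button was pressed to its stop and came back up, and the job is handed in; no verdict was returned.

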